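# Click the decorating wheel's speed lever up to the yellow dot and start it

## Task

Bring the pottery wheel up to speed on its control box: push the thumb lever up click by click, letting it rest for about a second in the third and in the fourth notch on the way, until the red pointer stands in the fifth notch (the yellow dot), never going past it and never pushing or squeezing the lever with more than about 15 N. Only then press the green start button right down for a moment and let it go. Leave the pot, the jar and the brush where they are.

Things in the scene. Friction and masses are not known exactly. Their poses are not given: they have to be found in the camera images.
- control_box: grey control box fixed to the bench, 190 (x) by 210 (y) by 70 mm high; origin at the centre of its underside. The lever turns about a vertical pivot at x = +45, y = 0 mm on its top and points from there to the box's -x side. Seven dots, 105 mm from the pivot, mark the notches: the first (slowest) on the +y side, the fifth big and yellow, the others small and white
- index_hub (a joint): angle of the hub with the red pointer (rad), anticlockwise from above: 0 in the first notch, 0.08 more in each next one: 0.32 in the fifth (yellow dot), 0.48 in the seventh and last. Starts in the first or second notch. A ball detent holds it; 2 to 10 N at the thumb post (not known beforehand) make it click to the next notch, then the force drops
- pointer_tip (a point): tip of the flat red pointer, 98 mm from the pivot, 4 mm over the box top; it turns rigidly with the hub and points at the dot of the notch it is in (7.8 mm per notch)
- thumb_lever: springy steel blade, 7 to 10 mm over the box top, with the thumb post at its end; origin on the pivot axis, level with the box top (70 mm over the bench). It turns with the hub but is elastic: the post gives about 2.5 mm per newton relative to the hub and springs back in line with the pointer when let go, so a pushed post's place does not tell whether it clicked
- thumb_post (a point): middle of the upright black rubber thumb post with an orange band: round, 12 mm diameter, 36 mm high (76 to 112 mm over the bench; this point is at 97 mm), 75 mm from the pivot. It moves on an arc about the pivot; to raise the speed it is pushed to the box's -y side, about 6 mm per notch
- start (a joint): travel of the green start button (m): 0 when out, 0.006 when right down; it springs back when let go
- start_top (a point): centre of the top of the green start button, 28 mm diameter, on the box top (x = +45, y = -72 mm of the box); it is pressed straight down, about 5 N takes it right down
- clay_pot: small loose terracotta pot, 76 mm diameter, 75 mm high, origin under its centre; to be left alone
- glaze_jar: loose blue glaze jar, 60 mm diameter, 85 mm high, origin under its centre; to be left alone
- brush: loose brush lying on the bench, 190 mm long, origin on its underside; to be left alone

How it is judged:
By the outcome, as a careful person would: the job done as asked, in the order asked, and still so for the second after the job is handed in, with the robot touching nothing.
It also fails if it takes over 72 s, if anything falls off the work surface, if the arm or the gripper's body presses on something with over 40 N, if the wrist force passes 120 N, or if a joint passes its speed limit or range.

## Robot

A 6-joint arm with a two-finger parallel gripper is mounted at the origin on the work surface. World frame = base frame: x ahead of the robot, y to its left, z up, the work surface at z = 0. Lengths are in m, angles in rad, forces in N, time in s.
With the tool pointing down it reaches from about 0.225 to 0.875 m from the base axis. Payload 3.4 kg.
Tool frame: the origin (TCP) lies at the very end of the fingers, on their centre line; the grasp point (between the pads) lies 19 mm behind it (grip_depth is the distance from the TCP to the grasp point, in m); x points along the fingers, z is the direction in which the jaws open and shut, and the axes are right-handed (so a half turn about x gives the same grasp; the last joint's range is limited). The gripper opens to 85 mm and grips with 20 to 120 N. Pads are 22 mm wide; open, the fingers measure 114 mm over their backs; the gripper's body (76 mm by 85 mm) begins 54 mm behind the grasp point. The pads swing forward as they close: fully open they stand 13 mm farther back than shut.
Start: joints at [1.144, 0.276, 1.505, -0, 1.361, -0.121], TCP at [0.173, 0.548, 0.231] pointing down, gripper open.
Joint ranges: [-2.89, 2.89], [-0.75, 2.08], [0.22, 2.7], [-1.18, 4.32], [0.11, 2.71], [-2.7, 2.7]. Speed limits (rad/s): [2.57, 2.57, 3.14, 3.14, 3.14, 3.14].

## Interface

Orientations are given as a unit quaternion [w, x, y, z].
In Python, from rig import get_state, get_image, sign_off, grip_depth gives the robot as it stands. The module is installed in compiled form; this text tells all that it offers.
- The arm moves only by the tool arm_command, never from a script. Its argument "series" is a list of rows, each an object with "dp": the shift along the tool's x, y, z scaled (see below), a list of three; "angular": the turn, a rotation vector about the tool's x, y, z scaled (see below), a list of three; "gripper": the finger opening in mm, from 0 to 85.4. A call has exactly 8 rows; each row shifts and turns the pose as measured when the row begins, along the tool's axes as they then stand; what a row does not reach is not made up. The controller multiplies each number of a shift by 0.12 m and each number of a turn by 90 degrees. A row lasts 1/8 s, in which the tool goes at most 62.5 mm and 10.7 degrees, less where a joint would pass 70% of its speed; a pose out of reach is approached as far as the arm can. A call with a number of a shift or a turn outside -1 to 1 is refused whole. A call with a gripper value outside its range is refused whole. The fingers move at their own pace and stop on an object; "grip_force" is the grip in N (left out, the last holds). Time passes only in rows, so rows that do not move let the fingers close, or fill a call up. It gives the time, the measured TCP pose, the force and the opening at its end, in the units of the state.
- get_state(): the state, without advancing time (a new reading comes with each control period).
- get_image(name): name is "side" or "top"; returns a dict with "image" (384x512x3 uint8, blue, green, red), "depth" (384x512 float32, m along the optical axis (not along the pixel's ray), 0 where there is no reading), "mtx" (3x3 intrinsics, pixels), "view" (4x4, takes a point from world to camera coordinates). Camera axes: x right, y up, looking along -z (the intrinsics and any distortion apply to the point x, -y, -z); pixel columns grow to the right and rows downward; lengths in m; the calibration is good to about 2 mm. A picture is of the moment at which its call begins.
- sign_off(): hands the job in, once; it reports no verdict.
The state is a dict: "clock": time; "qpos": joint angles; "qd": joint speeds; "effort": joint torques, N m; "position": TCP position; "ee_rot": TCP orientation; "contact_force": force on the tool from outside, world axes, zero at the start; "moment": the same for the moment, N m; "width": finger opening in m.
Only numpy, scipy, OpenCV 4.12 (cv2) and the standard library are available. Lean on these libraries where they do the work, as an engineer would, in place of code of your own. Each camera call takes 0.05 s, during which the arm holds its last target. There are 200 camera calls.

## Working session

There is one attempt and no reset: what is moved stays moved. The work goes in short steps, Python scripts to look and compute and a tool call to move; the robot and the scene stay as the last step left them, time stands still between calls to the robot, and variables do not carry over. Pictures are saved under pics/ and viewed, about 8 in all and at most 12, crops included, and the job is handed in when it is done.

Besides the shell and the picture viewer there is one more tool, called after "Request:" by a JSON object that holds its "api" and its "payload", one argument or row to a line. arm_command: Moves the arm, as the interface text tells. Its arguments: {"type":"object","properties":{"series":{"type":"array","items":{"type":"object","properties":{"dp":{"type":"array","items":{"type":"number"}},"angular":{"type":"array","items":{"type":"number"}},"gripper":{"type":"number"}}}},"grip_force":{"type":"number"}},"required":["series"]}

```bash
mkdir -p pics; cat > h.py <<'E'
import numpy as np, cv2
from rig import get_state,get_image,sign_off,grip_depth
def ray(im,u,v):
    K=np.array(im["mtx"]);V=np.array(im["view"])
    d=np.array([(u-K[0,2])/K[0,0],-(v-K[1,2])/K[1,1],-1.0])
    R=V[:3,:3];o=-R.T@V[:3,3];return o,R.T@d
def onz(im,u,v,z):
    o,d=ray(im,u,v);return o+d*(z-o[2])/d[2]
def proj(im,p):
    K=np.array(im["mtx"]);V=np.array(im["view"]);c=V[:3,:3]@np.array(p)+V[:3,3]
    return K[0,2]+K[0,0]*c[0]/-c[2],K[1,2]-K[1,1]*c[1]/-c[2]
E
python3 - <<'E'
from h import *
s=get_state();print(s,grip_depth)
a=[]
for n in("top","side"):
    im=get_image(n);cv2.imwrite(f"pics/{n}0.png",im["image"]);print(n,im["mtx"],im["view"],[k for k in im]);a.append(im)
np.save("/tmp/a.npy",a,allow_pickle=True)
E
```

```text
{'clock': 0.0, 'qpos': array([ 1.14400162e+00,  2.76605967e-01,  1.50612745e+00,  6.32556403e-06,
        1.36064600e+00, -1.21019387e-01]), 'qd': array([-8.09758537e-05,  1.51038243e-03, -1.39498217e-03,  4.35481870e-04,
       -5.94288450e-04, -2.70333703e-03]), 'effort': array([ 2.44277340e-03, -4.16771364e+01, -2.45807236e+01,  3.70048883e-04,
        1.07524931e-02,  1.76168055e-05]), 'position': array([0.17289677, 0.54786058, 0.23043568]), 'ee_rot': array([ 0.5697622 , -0.41832811,  0.57086607,  0.4177135 ]), 'contact_force': array([-0.6409988 , -0.31799671, -0.21829509]), 'moment': array([ 0.00389763, -0.01015063,  0.05061814]), 'width': 0.08524036430709238} 0.0187
top [[346.48116523   0.         255.82853603]
 [  0.         346.48116523 195.32410078]
 [  0.           0.           1.        ]] [[ 0.01161348 -0.99981185 -0.01553704  0.01622602]
 [ 0.98900653  0.00919449  0.14758573 -0.59618217]
 [-0.1474151  -0.01708022  0.98892722 -0.76271396]
 [ 0.          0.          0.          1.        ]] ['image', 'depth', 'mtx', 'view']
side [[359.01960145   0.         256.27189056]
 [  0.         359.01960145 189.15735327]
 [  0.           0.           1.        ]] [[-0.7288929  -0.68455697 -0.00984352  0.46022465]
 [ 0.44719421 -0.48694553  0.75026754 -0.31601658]
 [-0.51839414  0.54246272  0.66106105 -0.50056546]
 [ 0.          0.          0.          1.        ]] ['image', 'depth', 'mtx', 'view']
```

View pics/top0.png

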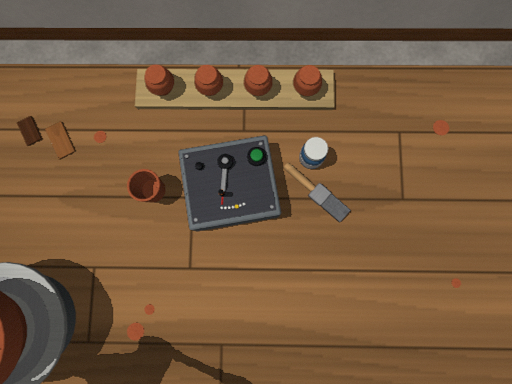

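View pics/side0.png

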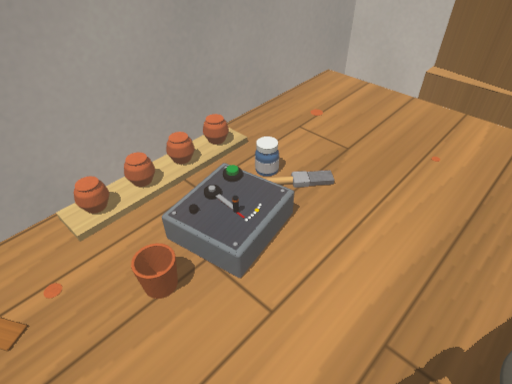

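The top view shows the box at about (229,183), the hub at (226,160), the dots near (222–245,207), and the green button at (257,156). The pot is on the left, with the jar and brush on the right. Next I'll measure the features.

```bash
python3 - <<'E'
from h import *
a=np.load("/tmp/a.npy",allow_pickle=True)
t,s=a
def cents(im,roi,f):
    x0,y0,x1,y1=roi;hsv=cv2.cvtColor(im["image"],cv2.COLOR_BGR2HSV)[y0:y1,x0:x1].astype(int)
    m=f(hsv[...,0],hsv[...,1],hsv[...,2]).astype(np.uint8)
    n,l,st,c=cv2.connectedComponentsWithStats(m)
    return [(c[i]+[x0,y0],st[i,4]) for i in range(1,n)]
fs={"green":(lambda h,S,v:(h>45)&(h<75)&(S>150)&(v>60),.082),"yellow":(lambda h,S,v:(h>18)&(h<35)&(S>120)&(v>130),.070),
"white":(lambda h,S,v:(S<60)&(v>150),.070),"red":(lambda h,S,v:((h<6)|(h>174))&(S>150)&(v>80),.074),"orange":(lambda h,S,v:(h>6)&(h<18)&(S>150)&(v>80),.097)}
for nm,im,roi in(("top",t,(185,142,272,222)),("side",s,(175,160,285,240))):
    for k,(f,z) in fs.items():
        for c,n in cents(im,roi,f): 
            if n>1: print(nm,k,c.round(1),n,onz(im,*c,z).round(4))
c1=cv2.resize(t["image"][135:232,175:285],None,fx=6,fy=6,interpolation=cv2.INTER_CUBIC)
cv2.imwrite("pics/topc.png",c1)
E
```

```text
top green [256.1 154.5] 119 [0.6837 0.0222 0.082 ]
top yellow [236.3 205.9] 14 [0.5678 0.0656 0.07  ]
top white [243.5 203.5] 4 [0.5733 0.0495 0.07  ]
top white [239.7 204.7] 3 [0.5706 0.0581 0.07  ]
top white [221.2 207.4] 5 [0.564  0.0995 0.07  ]
top white [224.8 207.4] 5 [0.5641 0.0914 0.07  ]
top white [228.5 207.5] 4 [0.5639 0.0831 0.07  ]
top white [232.5 206.5] 4 [0.5663 0.0741 0.07  ]
top white [195.3 219.3] 3 [0.5366 0.1568 0.07  ]
top red [221.5 200.7] 15 [0.5786 0.0987 0.074 ]
top orange [185.  207.5] 2 [0.56  0.175 0.097]
top orange [186.  214.5] 2 [0.5448 0.1722 0.097 ]
side green [231.8 168.6] 57 [0.6888 0.0167 0.082 ]
side yellow [232. 164.] 5 [ 0.7125 -0.0057  0.07  ]
side yellow [256.6 209.8] 12 [0.5685 0.0651 0.07  ]
side white [266.5 164. ] 6 [ 0.6539 -0.0594  0.07  ]
side white [211.3 187.4] 18 [0.686  0.0811 0.07  ]
side white [282.  190.2] 4 [ 0.569  -0.0138  0.07  ]
side white [225.  200.7] 58 [0.6342 0.0896 0.07  ]
side white [258.8 205.8] 12 [0.5728 0.0538 0.07  ]
side white [250.3 215.9] 29 [0.5659 0.0857 0.07  ]
side red [240.2 214.5] 16 [0.5802 0.0992 0.074 ]
side orange [234.9 200.8] 12 [0.5974 0.0952 0.097 ]
```

View pics/topc.png

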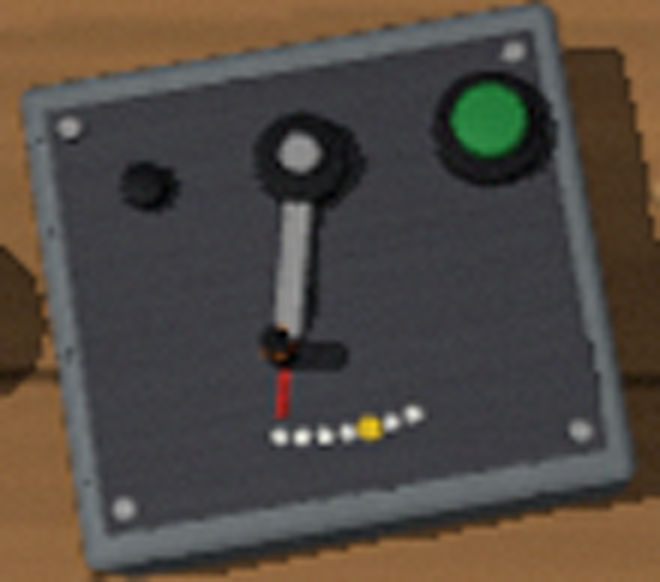

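Crop: the pointer is at the first dot (leftmost). The post sits on the line from the hub to dot 1. Next I'll fit the pivot and notch angles.

```bash
python3 - <<'E'
from h import *
from scipy.optimize import least_squares
D=np.array([[.564,.0995],[.5641,.0914],[.5639,.0831],[.5663,.0741],[.5678,.0656],[.5706,.0581],[.5733,.0495]])
i=np.arange(7)
f=lambda p:(p[:2]+.105*np.c_[np.cos(p[2]+.08*i),np.sin(p[2]+.08*i)]-D).ravel()
r=least_squares(f,[.665,.09,3.1]);print(r.x,np.abs(r.fun).max())
t,s=np.load("/tmp/a.npy",allow_pickle=True)
c=r.x[:2];th=r.x[2]
print("hubtop",onz(t,225,160,.09), onz(s,211.3,187.4,.09))
print("green",onz(t,256.6,155,.085))
for e in range(7): a=th+.08*e;print(e+1,(c+.075*np.array([np.cos(a),np.sin(a)])).round(4))
# box corners via depth: grey rim
# depth of top plane, post, button
for n,im,pts in(("top",t,[(256,155),(225,160),(221,192),(221,193),(230,180)]),("side",s,[(232,169),(235,197),(235,201)])):
    K=np.array(im["mtx"])
    for u,v in pts:
        o,d=ray(im,u,v);print(n,u,v,(o+d*im["depth"][v,u]).round(4))
for R in [get_state()["ee_rot"]]:
    from scipy.spatial.transform import Rotation as Ro
    print(Ro.from_quat(np.roll(R,-1)).as_matrix().round(3))
E
```

```text
[0.66896382 0.09391611 3.09028995] 0.0007690408719166555
hubtop [0.66829403 0.09145485 0.09      ] [0.66726145 0.0950893  0.09      ]
green [0.68165708 0.02109014 0.085     ]
1 [0.5941 0.0978]
2 [0.594  0.0918]
3 [0.5944 0.0858]
4 [0.5953 0.0798]
5 [0.5967 0.074 ]
6 [0.5985 0.0683]
7 [0.6008 0.0627]
top 256 155 [0.6803 0.0223 0.09  ]
top 225 160 [0.6683 0.0914 0.0901]
top 221 192 [0.5926 0.096  0.1105]
top 221 193 [0.59   0.0956 0.1134]
top 230 180 [0.6265 0.081  0.0718]
side 232 169 [0.6789 0.025  0.0911]
side 235 197 [0.5939 0.0974 0.1105]
side 235 201 [0.59   0.1016 0.1055]
[[-0.001 -0.954  0.301]
 [-0.002  0.301  0.954]
 [-1.     0.    -0.002]]
```

Request:
{"api": "arm_command", "payload": {
  "series": [
    {"dp": [0, -0.44, -0.22], "angular": [0, 0, 0], "gripper": 0},
    {"dp": [0, -0.44, -0.22], "angular": [0, 0, 0], "gripper": 0},
    {"dp": [0, -0.44, -0.22], "angular": [0, 0, 0], "gripper": 0},
    {"dp": [0, -0.44, -0.22], "angular": [0, 0, 0], "gripper": 0},
    {"dp": [0, -0.44, -0.22], "angular": [0, 0, 0], "gripper": 0},
    {"dp": [0, -0.44, -0.22], "angular": [0, 0, 0], "gripper": 0},
    {"dp": [0, -0.44, -0.22], "angular": [0, 0, 0], "gripper": 0},
    {"dp": [0, -0.44, -0.22], "angular": [0, 0, 0], "gripper": 0}
  ],
  "grip_force": 20
}}

```text
clock: 1.1
position: [0.5192, 0.2137, 0.227]
ee_rot: [0.567, -0.42, 0.57, 0.421]
contact_force: [0.4, 0.8, 0.0]
width: -0.0006
```

Request:
{"api": "arm_command", "payload": {
  "series": [
    {"dp": [0, 0, 0], "angular": [-0.09, 0, 0], "gripper": 0},
    {"dp": [0, 0, 0], "angular": [-0.09, 0, 0], "gripper": 0},
    {"dp": [0, 0, 0], "angular": [-0.09, 0, 0], "gripper": 0},
    {"dp": [0, 0, 0], "angular": [0, 0, 0], "gripper": 0},
    {"dp": [0, 0, 0], "angular": [0, 0, 0], "gripper": 0},
    {"dp": [0, 0, 0], "angular": [0, 0, 0], "gripper": 0},
    {"dp": [0, 0, 0], "angular": [0, 0, 0], "gripper": 0},
    {"dp": [0, 0, 0], "angular": [0, 0, 0], "gripper": 0}
  ]
}}

```text
clock: 2.1
position: [0.5219, 0.2086, 0.2239]
ee_rot: [0.464, -0.53, 0.47, 0.532]
contact_force: [-0.3, 0.7, -0.5]
width: 0.0
```

```bash
cat >> h.py <<'E'
from scipy.spatial.transform import Rotation as Ro
def st(goal=None):
    s=get_state();R=Ro.from_quat(np.roll(s["ee_rot"],-1)).as_matrix()
    print("t%.2f"%s["clock"],"p",s["position"].round(4),"F",s["contact_force"].round(2),"w",round(s["width"],4))
    if goal is not None: print("rows(dp units)",(R.T@(np.array(goal)-s["position"])/.12).round(3))
    return s,R
E
python3 - <<'E'
from h import *
s,R=st([.596,.140,.13]);print(R.round(3))
E
```

```text
t2.10 p [0.5219 0.2086 0.2239] F [-0.26  0.7  -0.54] w 0.0
rows(dp units) [ 0.779 -0.547 -0.643]
[[-0.008 -0.992 -0.127]
 [-0.004 -0.127  0.992]
 [-1.     0.009 -0.003]]
```

Request:
{"api": "arm_command", "payload": {
  "series": [
    {"dp": [0, -0.18, -0.21], "angular": [0, 0, 0], "gripper": 0},
    {"dp": [0, -0.18, -0.21], "angular": [0, 0, 0], "gripper": 0},
    {"dp": [0.1, -0.18, -0.21], "angular": [0, 0, 0], "gripper": 0},
    {"dp": [0.25, 0, 0], "angular": [0, 0, 0], "gripper": 0},
    {"dp": [0.25, 0, 0], "angular": [0, 0, 0], "gripper": 0},
    {"dp": [0.15, 0, 0], "angular": [0, 0, 0], "gripper": 0},
    {"dp": [0, 0, 0], "angular": [0, 0, 0], "gripper": 0},
    {"dp": [0, 0, 0], "angular": [0, 0, 0], "gripper": 0}
  ]
}}

```text
clock: 3.1
position: [0.5992, 0.1402, 0.1329]
ee_rot: [0.466, -0.53, 0.469, 0.531]
contact_force: [0.8, 0.4, 1.2]
width: 0.0001
```

```bash
python3 - <<'E'
from h import *
s,R=st([.597,.137,.088])
E
```

```text
t3.10 p [0.5992 0.1402 0.1329] F [0.79 0.43 1.22] w 0.0001
rows(dp units) [ 0.374  0.02  -0.023]
```

Request:
{"api": "arm_command", "payload": {
  "series": [
    {"dp": [0.15, 0.01, 0], "angular": [0, 0, 0], "gripper": 0},
    {"dp": [0.12, 0, 0], "angular": [0, 0, 0], "gripper": 0},
    {"dp": [0.07, 0, 0], "angular": [0, 0, 0], "gripper": 0},
    {"dp": [0.03, 0, 0], "angular": [0, 0, 0], "gripper": 0},
    {"dp": [0, 0, 0], "angular": [0, 0, 0], "gripper": 0},
    {"dp": [0, 0, -0.03], "angular": [0, 0, 0], "gripper": 0},
    {"dp": [0, 0, -0.03], "angular": [0, 0, 0], "gripper": 0},
    {"dp": [0, 0, 0], "angular": [0, 0, 0], "gripper": 0}
  ]
}}

```text
clock: 4.1
position: [0.6027, 0.1329, 0.0921]
ee_rot: [-0.468, 0.533, -0.466, -0.528]
contact_force: [0.5, 0.1, -1.1]
width: 0.0003
```

```bash
cat >> h.py <<'E'
C=np.array([.66896,.09392]);TH=3.0903
def look(name=None,roi=(215,185,285,235)):
    F=[];im=None
    for k in range(3): im=get_image("side");F.append(get_state()["contact_force"])
    x0,y0,x1,y1=roi;h=cv2.cvtColor(im["image"],cv2.COLOR_BGR2HSV)[y0:y1,x0:x1].astype(int)
    m=(((h[...,0]<7)|(h[...,0]>173))&(h[...,1]>130)&(h[...,2]>70)).astype(np.uint8)
    v,u=np.nonzero(m);P=np.array([onz(im,a+x0,b+y0,.0735)[:2] for a,b in zip(u,v)])
    if len(P):
        q=P.mean(0);a=np.arctan2(q[1]-C[1],q[0]-C[0])%(2*np.pi)
        print("red n",len(P),"px",(u.mean()+x0).round(1),(v.mean()+y0).round(1),"xy",q.round(4),"notch %.2f"%(1+(a-TH)/.08))
    print("Fmean",np.mean(F,0).round(2))
    if name: cv2.imwrite(f"pics/{name}.png",cv2.resize(im["image"][120:270,150:350],None,fx=4,fy=4,interpolation=cv2.INTER_CUBIC))
    return im
E
python3 - <<'E'
from h import *
st([.597,.125,.088]);look("s1")
E
```

```text
t4.10 p [0.6027 0.1329 0.0921] F [ 0.46  0.13 -1.07] w 0.0003
rows(dp units) [ 0.034  0.055 -0.059]
red n 19 px 240.3 214.5 xy [0.5804 0.0988] notch 0.96
Fmean [0.77 0.17 0.06]
```

View pics/s1.png

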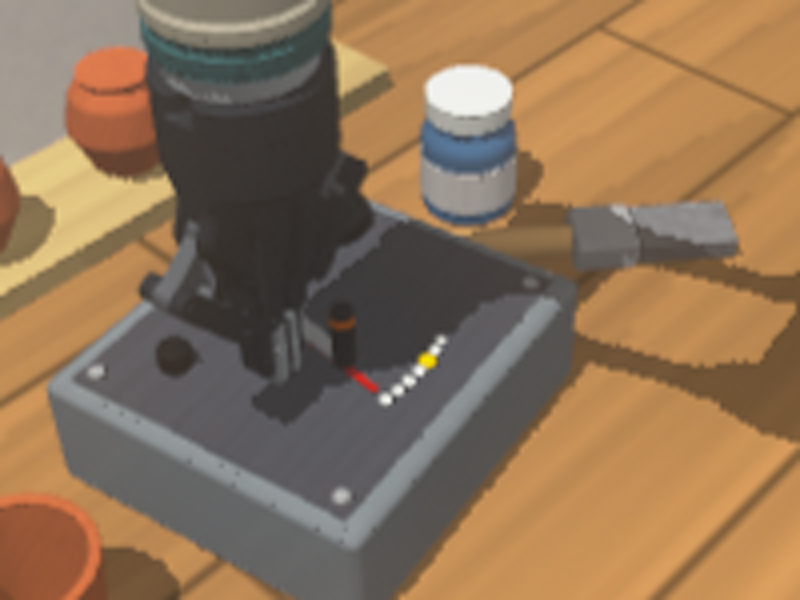

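The side view shows the fingers on the +y side of the post at crop (285,345), the post at (343,335), and the red pointer at the first dot. The pointer is fully visible. I'll correct x and z, then close in.

Request:
{"api": "arm_command", "payload": {
  "series": [
    {"dp": [0.02, 0.05, 0], "angular": [0, 0, 0], "gripper": 0},
    {"dp": [0.02, 0, 0], "angular": [0, 0, 0], "gripper": 0},
    {"dp": [0, 0, -0.03], "angular": [0, 0, 0], "gripper": 0},
    {"dp": [0, 0, -0.03], "angular": [0, 0, 0], "gripper": 0},
    {"dp": [0, 0, -0.02], "angular": [0, 0, 0], "gripper": 0},
    {"dp": [0, 0, 0], "angular": [0, 0, 0], "gripper": 0},
    {"dp": [0, 0, 0], "angular": [0, 0, 0], "gripper": 0},
    {"dp": [0, 0, 0], "angular": [0, 0, 0], "gripper": 0}
  ]
}}

```text
clock: 5.25
position: [0.5974, 0.1222, 0.0868]
ee_rot: [-0.468, 0.533, -0.466, -0.529]
contact_force: [-0.8, -0.7, -0.2]
width: 0.0
```

```bash
python3 - <<'E'
from h import *
st([.597,.115,.088]);look()
E
```

```text
t5.25 p [0.5974 0.1222 0.0868] F [-0.84 -0.68 -0.19] w 0.0
rows(dp units) [-0.01   0.011 -0.059]
red n 17 px 240.4 214.6 xy [0.58   0.0988] notch 0.95
Fmean [-0.1   0.19 -0.16]
```

Request:
{"api": "arm_command", "payload": {
  "series": [
    {"dp": [0, 0, -0.02], "angular": [0, 0, 0], "gripper": 0},
    {"dp": [0, 0, -0.02], "angular": [0, 0, 0], "gripper": 0},
    {"dp": [0, 0, -0.01], "angular": [0, 0, 0], "gripper": 0},
    {"dp": [0, 0, 0], "angular": [0, 0, 0], "gripper": 0},
    {"dp": [0, 0, 0], "angular": [0, 0, 0], "gripper": 0},
    {"dp": [0, 0, 0], "angular": [0, 0, 0], "gripper": 0},
    {"dp": [0, 0, 0], "angular": [0, 0, 0], "gripper": 0},
    {"dp": [0, 0, 0], "angular": [0, 0, 0], "gripper": 0}
  ]
}}

```text
clock: 6.4
position: [0.5981, 0.1161, 0.0868]
ee_rot: [-0.468, 0.533, -0.466, -0.529]
contact_force: [-1.4, -0.9, 0.2]
width: -0.0005
```

```bash
python3 - <<'E'
from h import *
st();look()
E
```

```text
t6.40 p [0.5981 0.1161 0.0868] F [-1.39 -0.88  0.15] w -0.0005
red n 19 px 240.3 214.5 xy [0.5804 0.0988] notch 0.96
Fmean [ 0.34  0.14 -0.46]
```

Request:
{"api": "arm_command", "payload": {
  "series": [
    {"dp": [0, 0, -0.02], "angular": [0, 0, 0], "gripper": 0},
    {"dp": [0, 0, -0.015], "angular": [0, 0, 0], "gripper": 0},
    {"dp": [0, 0, 0], "angular": [0, 0, 0], "gripper": 0},
    {"dp": [0, 0, 0], "angular": [0, 0, 0], "gripper": 0},
    {"dp": [0, 0, 0], "angular": [0, 0, 0], "gripper": 0},
    {"dp": [0, 0, 0], "angular": [0, 0, 0], "gripper": 0},
    {"dp": [0, 0, 0], "angular": [0, 0, 0], "gripper": 0},
    {"dp": [0, 0, 0], "angular": [0, 0, 0], "gripper": 0}
  ]
}}

```text
clock: 7.55
position: [0.598, 0.1127, 0.0868]
ee_rot: [-0.468, 0.532, -0.466, -0.529]
contact_force: [-1.1, 1.3, 1.0]
width: 0.0002
```

```bash
python3 - <<'E'
from h import *
st();look()
E
```

```text
t7.55 p [0.598  0.1127 0.0868] F [-1.1   1.31  1.03] w 0.0002
red n 26 px 239.3 213.7 xy [0.5835 0.0983] notch 1.00
Fmean [-0.69  1.68 -0.02]
```

Contact (Fy ≈ 1.7 N). From here I take small steps with a hold after each.

Request:
{"api": "arm_command", "payload": {
  "series": [
    {"dp": [0, 0, -0.02], "angular": [0, 0, 0], "gripper": 0},
    {"dp": [0, 0, 0], "angular": [0, 0, 0], "gripper": 0},
    {"dp": [0, 0, 0], "angular": [0, 0, 0], "gripper": 0},
    {"dp": [0, 0, 0], "angular": [0, 0, 0], "gripper": 0},
    {"dp": [0, 0, 0], "angular": [0, 0, 0], "gripper": 0},
    {"dp": [0, 0, 0], "angular": [0, 0, 0], "gripper": 0},
    {"dp": [0, 0, 0], "angular": [0, 0, 0], "gripper": 0},
    {"dp": [0, 0, 0], "angular": [0, 0, 0], "gripper": 0}
  ]
}}

```text
clock: 8.7
position: [0.5979, 0.1107, 0.0868]
ee_rot: [-0.469, 0.531, -0.466, -0.53]
contact_force: [-1.6, 2.6, 1.1]
width: -0.0001
```

```bash
python3 - <<'E'
from h import *
st();look()
E
```

```text
t8.70 p [0.5979 0.1107 0.0868] F [-1.56  2.57  1.07] w -0.0001
red n 27 px 239.3 213.5 xy [0.5839 0.098 ] notch 1.04
Fmean [-0.6   1.89  0.36]
```

Request:
{"api": "arm_command", "payload": {
  "series": [
    {"dp": [0, 0, -0.025], "angular": [0, 0, 0], "gripper": 0},
    {"dp": [0, 0, 0], "angular": [0, 0, 0], "gripper": 0},
    {"dp": [0, 0, 0], "angular": [0, 0, 0], "gripper": 0},
    {"dp": [0, 0, 0], "angular": [0, 0, 0], "gripper": 0},
    {"dp": [0, 0, 0], "angular": [0, 0, 0], "gripper": 0},
    {"dp": [0, 0, 0], "angular": [0, 0, 0], "gripper": 0},
    {"dp": [0, 0, 0], "angular": [0, 0, 0], "gripper": 0},
    {"dp": [0, 0, 0], "angular": [0, 0, 0], "gripper": 0}
  ]
}}

```text
clock: 9.85
position: [0.5977, 0.1083, 0.0867]
ee_rot: [-0.469, 0.531, -0.466, -0.53]
contact_force: [-1.3, 3.3, 0.7]
width: -0.0
```

```bash
python3 - <<'E'
from h import *
st();look()
E
```

```text
t9.85 p [0.5977 0.1083 0.0867] F [-1.31  3.31  0.67] w -0.0
red n 25 px 239.5 213.4 xy [0.5836 0.0977] notch 1.09
Fmean [-1.12  3.18  0.76]
```

Request:
{"api": "arm_command", "payload": {
  "series": [
    {"dp": [0, 0, -0.02], "angular": [0, 0, 0], "gripper": 0},
    {"dp": [0, 0, 0], "angular": [0, 0, 0], "gripper": 0},
    {"dp": [0, 0, 0], "angular": [0, 0, 0], "gripper": 0},
    {"dp": [0, 0, 0], "angular": [0, 0, 0], "gripper": 0},
    {"dp": [0, 0, 0], "angular": [0, 0, 0], "gripper": 0},
    {"dp": [0, 0, 0], "angular": [0, 0, 0], "gripper": 0},
    {"dp": [0, 0, 0], "angular": [0, 0, 0], "gripper": 0},
    {"dp": [0, 0, 0], "angular": [0, 0, 0], "gripper": 0}
  ]
}}

```text
clock: 11.0
position: [0.5977, 0.1062, 0.0868]
ee_rot: [0.469, -0.53, 0.466, 0.531]
contact_force: [-1.7, 3.6, 1.0]
width: 0.0001
```

```bash
python3 - <<'E'
from h import *
st();look()
E
```

```text
t11.00 p [0.5977 0.1062 0.0868] F [-1.72  3.65  0.95] w 0.0001
red n 25 px 239.8 213.6 xy [0.583  0.0975] notch 1.12
Fmean [-1.15  3.3   0.87]
```

Request:
{"api": "arm_command", "payload": {
  "series": [
    {"dp": [0, 0, -0.02], "angular": [0, 0, 0], "gripper": 0},
    {"dp": [0, 0, 0], "angular": [0, 0, 0], "gripper": 0},
    {"dp": [0, 0, 0], "angular": [0, 0, 0], "gripper": 0},
    {"dp": [0, 0, 0], "angular": [0, 0, 0], "gripper": 0},
    {"dp": [0, 0, 0], "angular": [0, 0, 0], "gripper": 0},
    {"dp": [0, 0, 0], "angular": [0, 0, 0], "gripper": 0},
    {"dp": [0, 0, 0], "angular": [0, 0, 0], "gripper": 0},
    {"dp": [0, 0, 0], "angular": [0, 0, 0], "gripper": 0}
  ]
}}

```text
clock: 12.15
position: [0.5978, 0.1029, 0.0867]
ee_rot: [-0.468, 0.531, -0.467, -0.531]
contact_force: [-2.3, 1.9, 0.7]
width: -0.0001
```

```bash
python3 - <<'E'
from h import *
st();look()
E
```

```text
t12.15 p [0.5978 0.1029 0.0867] F [-2.32  1.91  0.65] w -0.0001
red n 29 px 239.2 210.0 xy [0.5911 0.0913] notch 2.06
Fmean [-1.6   2.45  0.49]
```

Clicked into notch 2. The click took about 4 N.

Request:
{"api": "arm_command", "payload": {
  "series": [
    {"dp": [0, 0, -0.025], "angular": [0, 0, 0], "gripper": 0},
    {"dp": [0, 0, 0], "angular": [0, 0, 0], "gripper": 0},
    {"dp": [0, 0, 0], "angular": [0, 0, 0], "gripper": 0},
    {"dp": [0, 0, 0], "angular": [0, 0, 0], "gripper": 0},
    {"dp": [0, 0, 0], "angular": [0, 0, 0], "gripper": 0},
    {"dp": [0, 0, 0], "angular": [0, 0, 0], "gripper": 0},
    {"dp": [0, 0, 0], "angular": [0, 0, 0], "gripper": 0},
    {"dp": [0, 0, 0], "angular": [0, 0, 0], "gripper": 0}
  ]
}}

```text
clock: 13.3
position: [0.5979, 0.1005, 0.0867]
ee_rot: [0.469, -0.53, 0.466, 0.531]
contact_force: [-2.8, 3.2, 1.3]
width: -0.0003
```

```bash
python3 - <<'E'
from h import *
st();look()
E
```

```text
t13.30 p [0.5979 0.1005 0.0867] F [-2.81  3.17  1.34] w -0.0003
red n 40 px 234.3 206.8 xy [0.6051 0.0915] notch 2.12
Fmean [-2.25  3.53  1.58]
```

Request:
{"api": "arm_command", "payload": {
  "series": [
    {"dp": [0, 0, -0.02], "angular": [0, 0, 0], "gripper": 0},
    {"dp": [0, 0, 0], "angular": [0, 0, 0], "gripper": 0},
    {"dp": [0, 0, 0], "angular": [0, 0, 0], "gripper": 0},
    {"dp": [0, 0, 0], "angular": [0, 0, 0], "gripper": 0},
    {"dp": [0, 0, 0], "angular": [0, 0, 0], "gripper": 0},
    {"dp": [0, 0, 0], "angular": [0, 0, 0], "gripper": 0},
    {"dp": [0, 0, 0], "angular": [0, 0, 0], "gripper": 0},
    {"dp": [0, 0, 0], "angular": [0, 0, 0], "gripper": 0}
  ]
}}

```text
clock: 14.45
position: [0.5984, 0.0973, 0.0866]
ee_rot: [0.468, -0.53, 0.467, 0.531]
contact_force: [-2.2, 1.9, 1.3]
width: -0.0
```

```bash
python3 - <<'E'
s=open("h.py").read()
s=s.replace('    if len(P):\n','    r=np.hypot(*(P-C).T);k=(r>.075)&(r<.104);P=P[k];u=u[k];v=v[k]\n    if len(P):\n')
open("h.py","w").write(s)
from h import *
st();look("s2")
E
```

```text
t14.45 p [0.5984 0.0973 0.0866] F [-2.21  1.87  1.3 ] w -0.0
red n 22 px 244.8 210.2 xy [0.5823 0.0844] notch 3.01
Fmean [-2.07  2.59  1.05]
```

Notch 3 with the pointer at 3.01. I'll hold most of this call and creep partway toward the next click.

Request:
{"api": "arm_command", "payload": {
  "series": [
    {"dp": [0, 0, 0], "angular": [0, 0, 0], "gripper": 0},
    {"dp": [0, 0, 0], "angular": [0, 0, 0], "gripper": 0},
    {"dp": [0, 0, 0], "angular": [0, 0, 0], "gripper": 0},
    {"dp": [0, 0, 0], "angular": [0, 0, 0], "gripper": 0},
    {"dp": [0, 0, 0], "angular": [0, 0, 0], "gripper": 0},
    {"dp": [0, 0, -0.02], "angular": [0, 0, 0], "gripper": 0},
    {"dp": [0, 0, 0], "angular": [0, 0, 0], "gripper": 0},
    {"dp": [0, 0, 0], "angular": [0, 0, 0], "gripper": 0}
  ]
}}

```text
clock: 15.6
position: [0.5987, 0.0953, 0.0867]
ee_rot: [0.469, -0.53, 0.466, 0.531]
contact_force: [-1.7, 2.8, 0.7]
width: -0.0002
```

```bash
python3 - <<'E'
from h import *
st();look()
E
```

```text
t15.60 p [0.5987 0.0953 0.0867] F [-1.74  2.75  0.65] w -0.0002
red n 22 px 245.1 210.1 xy [0.5821 0.0836] notch 3.12
Fmean [-1.72  2.95  1.41]
```

Request:
{"api": "arm_command", "payload": {
  "series": [
    {"dp": [0, 0, -0.02], "angular": [0, 0, 0], "gripper": 0},
    {"dp": [0, 0, 0], "angular": [0, 0, 0], "gripper": 0},
    {"dp": [0, 0, -0.01], "angular": [0, 0, 0], "gripper": 0},
    {"dp": [0, 0, 0], "angular": [0, 0, 0], "gripper": 0},
    {"dp": [0, 0, 0], "angular": [0, 0, 0], "gripper": 0},
    {"dp": [0, 0, 0], "angular": [0, 0, 0], "gripper": 0},
    {"dp": [0, 0, 0], "angular": [0, 0, 0], "gripper": 0},
    {"dp": [0, 0, 0], "angular": [0, 0, 0], "gripper": 0}
  ]
}}

```text
clock: 16.75
position: [0.5993, 0.0913, 0.0866]
ee_rot: [0.469, -0.53, 0.466, 0.531]
contact_force: [-1.2, 2.0, 2.1]
width: -0.0
```

```bash
python3 - <<'E'
from h import *
st();look()
E
```

```text
t16.75 p [0.5993 0.0913 0.0866] F [-1.24  1.96  2.06] w -0.0
red n 21 px 246.9 208.1 xy [0.5835 0.0773] notch 4.04
Fmean [-1.73  2.26  0.76]
```

Notch 4, with the same rest pattern.

Request:
{"api": "arm_command", "payload": {
  "series": [
    {"dp": [0, 0, 0], "angular": [0, 0, 0], "gripper": 0},
    {"dp": [0, 0, 0], "angular": [0, 0, 0], "gripper": 0},
    {"dp": [0, 0, 0], "angular": [0, 0, 0], "gripper": 0},
    {"dp": [0, 0, 0], "angular": [0, 0, 0], "gripper": 0},
    {"dp": [0, 0, 0], "angular": [0, 0, 0], "gripper": 0},
    {"dp": [0, 0, -0.02], "angular": [0, 0, 0], "gripper": 0},
    {"dp": [0, 0, 0], "angular": [0, 0, 0], "gripper": 0},
    {"dp": [0, 0, 0], "angular": [0, 0, 0], "gripper": 0}
  ]
}}

```text
clock: 17.9
position: [0.5998, 0.0893, 0.0867]
ee_rot: [0.469, -0.53, 0.466, 0.531]
contact_force: [-1.7, 2.5, 0.6]
width: 0.0001
```

```bash
python3 - <<'E'
from h import *
st();look()
E
```

```text
t17.90 p [0.5998 0.0893 0.0867] F [-1.71  2.48  0.63] w 0.0001
red n 22 px 246.8 207.9 xy [0.584 0.077] notch 4.09
Fmean [-1.49  2.88  1.38]
```

Request:
{"api": "arm_command", "payload": {
  "series": [
    {"dp": [0, 0, -0.02], "angular": [0, 0, 0], "gripper": 0},
    {"dp": [0, 0, 0], "angular": [0, 0, 0], "gripper": 0},
    {"dp": [0, 0, 0], "angular": [0, 0, 0], "gripper": 0},
    {"dp": [0, 0, 0], "angular": [0, 0, 0], "gripper": 0},
    {"dp": [0, 0, 0], "angular": [0, 0, 0], "gripper": 0},
    {"dp": [0, 0, 0], "angular": [0, 0, 0], "gripper": 0},
    {"dp": [0, 0, 0], "angular": [0, 0, 0], "gripper": 0},
    {"dp": [0, 0, 0], "angular": [0, 0, 0], "gripper": 0}
  ]
}}

```text
clock: 19.05
position: [0.6003, 0.0873, 0.0867]
ee_rot: [0.469, -0.53, 0.466, 0.531]
contact_force: [-0.4, 4.0, 1.4]
width: 0.0002
```

```bash
python3 - <<'E'
from h import *
st();look("s3")
E
```

```text
t19.05 p [0.6003 0.0873 0.0867] F [-0.42  4.04  1.39] w 0.0002
red n 21 px 247.3 207.8 xy [0.5834 0.0761] notch 4.20
Fmean [-1.51  3.66  0.48]
```

Not clicked yet. I'll take a small further step.

Request:
{"api": "arm_command", "payload": {
  "series": [
    {"dp": [0, 0, -0.015], "angular": [0, 0, 0], "gripper": 0},
    {"dp": [0, 0, 0], "angular": [0, 0, 0], "gripper": 0},
    {"dp": [0, 0, 0], "angular": [0, 0, 0], "gripper": 0},
    {"dp": [0, 0, 0], "angular": [0, 0, 0], "gripper": 0},
    {"dp": [0, 0, 0], "angular": [0, 0, 0], "gripper": 0},
    {"dp": [0, 0, 0], "angular": [0, 0, 0], "gripper": 0},
    {"dp": [0, 0, 0], "angular": [0, 0, 0], "gripper": 0},
    {"dp": [0, 0, 0], "angular": [0, 0, 0], "gripper": 0}
  ]
}}

```text
clock: 20.2
position: [0.601, 0.0846, 0.0867]
ee_rot: [-0.469, 0.531, -0.466, -0.53]
contact_force: [-0.7, 3.0, 0.8]
width: -0.0002
```

```bash
python3 - <<'E'
from h import *
st();look("s4")
E
```

```text
t20.20 p [0.601  0.0846 0.0867] F [-0.72  3.02  0.82] w -0.0002
red n 21 px 248.5 206.0 xy [0.5853 0.0707] notch 5.03
Fmean [-1.2   2.74 -0.21]
```

View pics/s4.png

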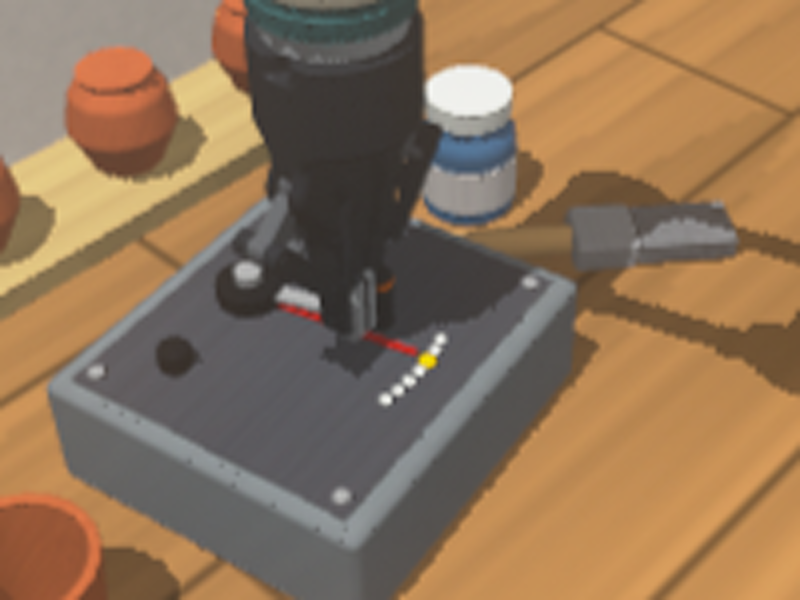

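The pointer's tip is on the yellow dot (crop (425,355)). Now I'll back off gently and then lift.

Request:
{"api": "arm_command", "payload": {
  "series": [
    {"dp": [0, 0, 0.015], "angular": [0, 0, 0], "gripper": 0},
    {"dp": [0, 0, 0.015], "angular": [0, 0, 0], "gripper": 0},
    {"dp": [0, 0, 0.015], "angular": [0, 0, 0], "gripper": 0},
    {"dp": [0, 0, 0.015], "angular": [0, 0, 0], "gripper": 0},
    {"dp": [0, 0, 0.015], "angular": [0, 0, 0], "gripper": 0},
    {"dp": [0, 0, 0.02], "angular": [0, 0, 0], "gripper": 0},
    {"dp": [0, 0, 0.04], "angular": [0, 0, 0], "gripper": 0},
    {"dp": [0, 0, 0.04], "angular": [0, 0, 0], "gripper": 0}
  ]
}}

```text
clock: 21.35
position: [0.5994, 0.1044, 0.0868]
ee_rot: [-0.468, 0.532, -0.466, -0.529]
contact_force: [-0.3, 0.2, -0.4]
width: -0.0001
```

Request:
{"api": "arm_command", "payload": {
  "series": [
    {"dp": [0, 0, 0.03], "angular": [0, 0, 0], "gripper": 0},
    {"dp": [-0.1, 0, 0], "angular": [0, 0, 0], "gripper": 0},
    {"dp": [-0.2, 0, 0], "angular": [0, 0, 0], "gripper": 0},
    {"dp": [-0.2, 0, 0], "angular": [0, 0, 0], "gripper": 0},
    {"dp": [-0.1, 0, 0], "angular": [0, 0, 0], "gripper": 0},
    {"dp": [0, 0, 0], "angular": [0, 0, 0], "gripper": 0},
    {"dp": [0, 0, 0], "angular": [0, 0, 0], "gripper": 0},
    {"dp": [0, 0, 0], "angular": [0, 0, 0], "gripper": 0}
  ]
}}

```text
clock: 22.35
position: [0.5979, 0.1086, 0.1619]
ee_rot: [-0.468, 0.533, -0.466, -0.529]
contact_force: [-0.3, -0.6, 0.2]
width: -0.0002
```

```bash
python3 - <<'E'
from h import *
st([.681,.0225,.14]);look("s5")
E
```

```text
t22.35 p [0.5979 0.1086 0.1619] F [-0.29 -0.64  0.2 ] w -0.0002
rows(dp units) [ 0.187 -0.594 -0.799]
red n 18 px 249.2 206.4 xy [0.5834 0.0708] notch 4.94
Fmean [-0.2   0.16 -0.31]
```

View pics/s5.png

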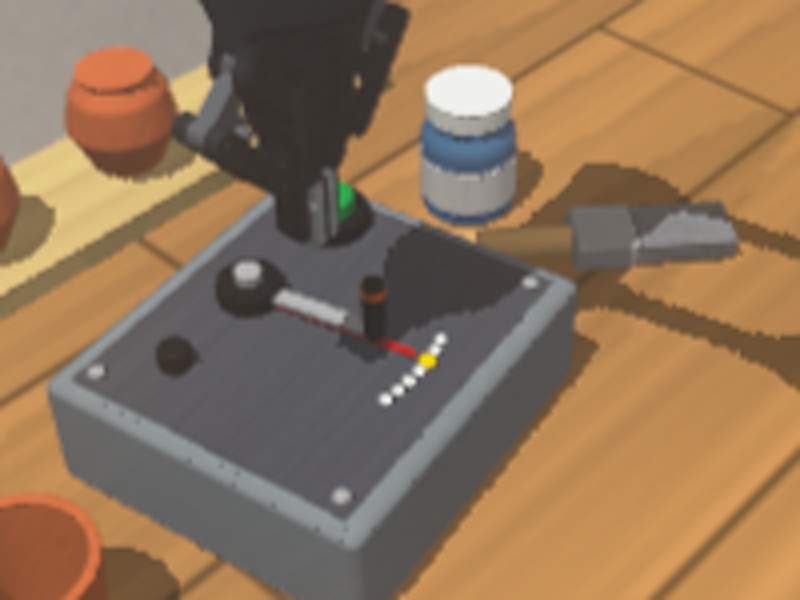

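The lever is released, sprung back in line, and the pointer still stands at yellow. Next is moving over the button.

Request:
{"api": "arm_command", "payload": {
  "series": [
    {"dp": [0, -0.15, -0.2], "angular": [0, 0, 0], "gripper": 0},
    {"dp": [0, -0.15, -0.2], "angular": [0, 0, 0], "gripper": 0},
    {"dp": [0, -0.15, -0.2], "angular": [0, 0, 0], "gripper": 0},
    {"dp": [0, -0.15, -0.2], "angular": [0, 0, 0], "gripper": 0},
    {"dp": [0.1, 0, 0], "angular": [0, 0, 0], "gripper": 0},
    {"dp": [0.1, 0, 0], "angular": [0, 0, 0], "gripper": 0},
    {"dp": [0, 0, 0], "angular": [0, 0, 0], "gripper": 0},
    {"dp": [0, 0, 0], "angular": [0, 0, 0], "gripper": 0}
  ]
}}

```text
clock: 23.5
position: [0.6805, 0.0227, 0.1332]
ee_rot: [0.466, -0.53, 0.467, 0.533]
contact_force: [0.9, -0.5, -0.1]
width: -0.0001
```

```bash
python3 - <<'E'
from h import *
st([.681,.0225,.1]);look("s6")
E
```

```text
t23.50 p [0.6805 0.0227 0.1332] F [ 0.88 -0.52 -0.06] w -0.0001
rows(dp units) [ 0.277 -0.005 -0.002]
red n 18 px 249.2 206.4 xy [0.5834 0.0708] notch 4.94
Fmean [ 0.2  -0.07  0.54]
```

Positioned well. Descending to about z = 0.093.

Request:
{"api": "arm_command", "payload": {
  "series": [
    {"dp": [0.15, 0, 0], "angular": [0, 0, 0], "gripper": 0},
    {"dp": [0.08, 0, 0], "angular": [0, 0, 0], "gripper": 0},
    {"dp": [0.05, 0, 0], "angular": [0, 0, 0], "gripper": 0},
    {"dp": [0.03, 0, 0], "angular": [0, 0, 0], "gripper": 0},
    {"dp": [0.02, 0, 0], "angular": [0, 0, 0], "gripper": 0},
    {"dp": [0, 0, 0], "angular": [0, 0, 0], "gripper": 0},
    {"dp": [0, 0, 0], "angular": [0, 0, 0], "gripper": 0},
    {"dp": [0, 0, 0], "angular": [0, 0, 0], "gripper": 0}
  ]
}}

```text
clock: 24.65
position: [0.681, 0.0227, 0.0924]
ee_rot: [0.466, -0.531, 0.467, 0.532]
contact_force: [0.7, 0.7, 0.1]
width: 0.0001
```

```bash
python3 - <<'E'
from h import *
st([.681,.0225,.082]);look("s7")
E
```

```text
t24.65 p [0.681  0.0227 0.0924] F [0.67 0.71 0.07] w 0.0001
rows(dp units) [ 0.087 -0.    -0.002]
red n 18 px 249.2 206.4 xy [0.5834 0.0708] notch 4.94
Fmean [-0.31 -0.06 -0.16]
```

View pics/s7.png

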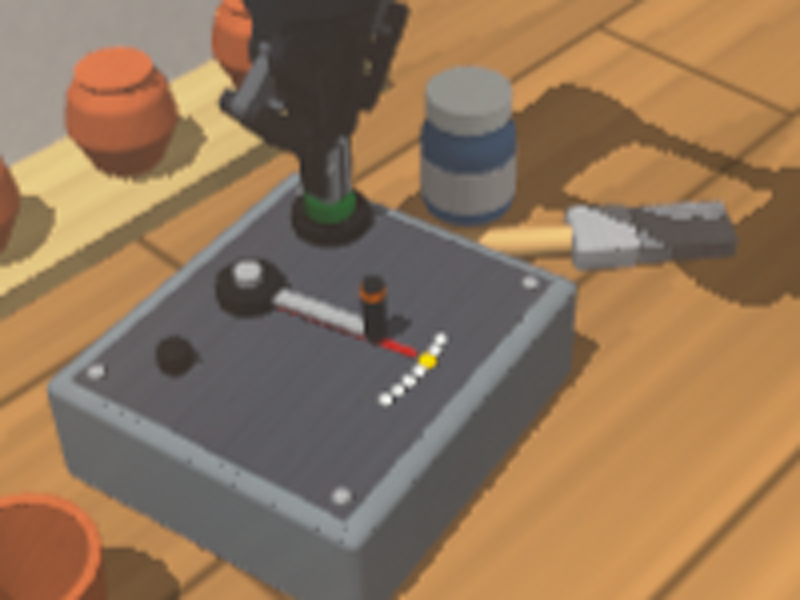

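The fingertip is centred just above the green button (crop (328,200)). Pressing in small steps.

Request:
{"api": "arm_command", "payload": {
  "series": [
    {"dp": [0.02, 0, 0], "angular": [0, 0, 0], "gripper": 0},
    {"dp": [0.02, 0, 0], "angular": [0, 0, 0], "gripper": 0},
    {"dp": [0.015, 0, 0], "angular": [0, 0, 0], "gripper": 0},
    {"dp": [0, 0, 0], "angular": [0, 0, 0], "gripper": 0},
    {"dp": [0, 0, 0], "angular": [0, 0, 0], "gripper": 0},
    {"dp": [0, 0, 0], "angular": [0, 0, 0], "gripper": 0},
    {"dp": [0, 0, 0], "angular": [0, 0, 0], "gripper": 0},
    {"dp": [0, 0, 0], "angular": [0, 0, 0], "gripper": 0}
  ]
}}

```text
clock: 25.8
position: [0.681, 0.0227, 0.0873]
ee_rot: [0.466, -0.531, 0.466, 0.532]
contact_force: [-0.9, 0.6, 3.6]
width: 0.0
```

```bash
python3 - <<'E'
from h import *
st();look()
E
```

```text
t25.80 p [0.681  0.0227 0.0873] F [-0.86  0.57  3.6 ] w 0.0
red n 18 px 249.2 206.4 xy [0.5834 0.0708] notch 4.94
Fmean [-0.83 -0.32  4.01]
```

Request:
{"api": "arm_command", "payload": {
  "series": [
    {"dp": [0.015, 0, 0], "angular": [0, 0, 0], "gripper": 0},
    {"dp": [0.01, 0, 0], "angular": [0, 0, 0], "gripper": 0},
    {"dp": [0.01, 0, 0], "angular": [0, 0, 0], "gripper": 0},
    {"dp": [0, 0, 0], "angular": [0, 0, 0], "gripper": 0},
    {"dp": [0, 0, 0], "angular": [0, 0, 0], "gripper": 0},
    {"dp": [0, 0, 0], "angular": [0, 0, 0], "gripper": 0},
    {"dp": [0, 0, 0], "angular": [0, 0, 0], "gripper": 0},
    {"dp": [0, 0, 0], "angular": [0, 0, 0], "gripper": 0}
  ]
}}

```text
clock: 26.95
position: [0.681, 0.0227, 0.0862]
ee_rot: [-0.467, 0.532, -0.466, -0.531]
contact_force: [-1.4, 0.6, 4.4]
width: -0.0005
```

```bash
python3 - <<'E'
from h import *
st();look()
E
```

```text
t26.95 p [0.681  0.0227 0.0862] F [-1.4   0.65  4.37] w -0.0005
red n 18 px 249.2 206.4 xy [0.5834 0.0708] notch 4.94
Fmean [-1.45 -0.41  5.4 ]
```

Request:
{"api": "arm_command", "payload": {
  "series": [
    {"dp": [0.02, 0, 0], "angular": [0, 0, 0], "gripper": 0},
    {"dp": [0.02, 0, 0], "angular": [0, 0, 0], "gripper": 0},
    {"dp": [0.02, 0, 0], "angular": [0, 0, 0], "gripper": 0},
    {"dp": [0.02, 0, 0], "angular": [0, 0, 0], "gripper": 0},
    {"dp": [0.02, 0, 0], "angular": [0, 0, 0], "gripper": 0},
    {"dp": [0.02, 0, 0], "angular": [0, 0, 0], "gripper": 0},
    {"dp": [0.02, 0, 0], "angular": [0, 0, 0], "gripper": 0},
    {"dp": [0.02, 0, 0], "angular": [0, 0, 0], "gripper": 0}
  ]
}}

```text
clock: 28.1
position: [0.6811, 0.0227, 0.0859]
ee_rot: [-0.468, 0.535, -0.464, -0.529]
contact_force: [-4.7, 0.2, 14.3]
width: -0.0002
```

```bash
python3 - <<'E'
from h import *
st();look()
E
```

```text
t28.10 p [0.6811 0.0227 0.0859] F [-4.74  0.21 14.3 ] w -0.0002
red n 18 px 249.2 206.4 xy [0.5834 0.0708] notch 4.94
Fmean [-4.46  0.61 14.84]
```

The button hit a hard stop: z = 0.0859, 14 N and no more travel, about 6 mm below the untouched top. Letting go and lifting.

Request:
{"api": "arm_command", "payload": {
  "series": [
    {"dp": [-0.03, 0, 0], "angular": [0, 0, 0], "gripper": 0},
    {"dp": [-0.05, 0, 0], "angular": [0, 0, 0], "gripper": 0},
    {"dp": [-0.1, 0, 0], "angular": [0, 0, 0], "gripper": 0},
    {"dp": [-0.2, 0, 0], "angular": [0, 0, 0], "gripper": 0},
    {"dp": [-0.2, 0, 0], "angular": [0, 0, 0], "gripper": 0},
    {"dp": [-0.2, 0, 0], "angular": [0, 0, 0], "gripper": 0},
    {"dp": [0, 0, 0], "angular": [0, 0, 0], "gripper": 0},
    {"dp": [0, 0, 0], "angular": [0, 0, 0], "gripper": 0}
  ]
}}

```text
clock: 29.25
position: [0.6802, 0.0228, 0.1798]
ee_rot: [-0.468, 0.534, -0.465, -0.529]
contact_force: [-0.2, -0.6, -0.2]
width: -0.0002
```

```bash
python3 - <<'E'
from h import *
st();look("s8")
E
```

```text
t29.25 p [0.6802 0.0228 0.1798] F [-0.23 -0.61 -0.15] w -0.0002
red n 18 px 249.2 206.4 xy [0.5834 0.0708] notch 4.94
Fmean [ 0.04  0.22 -0.08]
```

View pics/s8.png

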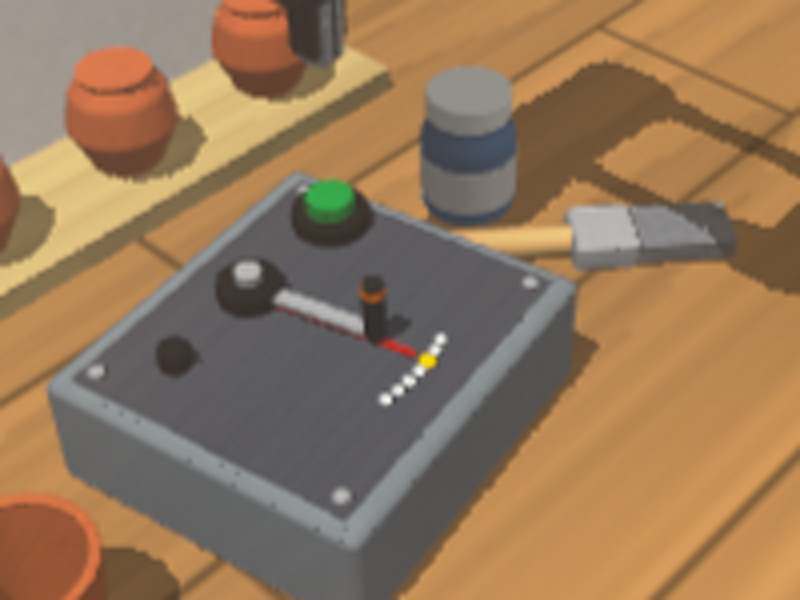

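The pointer is on yellow, the button is back out, and the pot, jar and brush look unmoved. One last check: was the stop the button itself, or its collar?

```bash
python3 - <<'E'
from h import *
im=get_image("side")
V=np.array(im["view"])
for v in range(160,185,2):
    o,d=ray(im,233,v);p=o+d*im["depth"][v,233];print(v,im["image"][v,233],p.round(4))
E
```

```text
160 [ 81 130 179] [ 7.925e-01 -8.100e-02 -3.000e-04]
162 [ 82 134 184] [ 0.7858 -0.0746  0.    ]
164 [ 80 141 160] [ 0.7806 -0.0695 -0.0011]
166 [ 76 166  56] [0.6852 0.0159 0.0908]
168 [ 76 168  56] [0.6797 0.0213 0.0912]
170 [ 77 171  55] [0.6761 0.0248 0.0896]
172 [ 68 142  56] [0.6708 0.0299 0.09  ]
174 [ 56 106  55] [0.6701 0.0309 0.0854]
176 [50 55 61] [0.6698 0.0316 0.0804]
178 [47 52 59] [0.6666 0.0348 0.0786]
180 [43 49 56] [0.6655 0.0362 0.0745]
182 [86 84 87] [0.666  0.0362 0.0685]
184 [96 93 95] [0.6615 0.0405 0.0681]
```

The collar top is at about 0.080 m, well below the 0.086 m stop, so the stop was the button's own end of travel. Handing in.

```bash
python3 -c "
from rig import sign_off;print(sign_off())"
```

```text
the job is handed in; nothing more can be done
None
```

The pottery wheel's lever is in the fifth notch and the start button has been pressed and released. The job is handed in at about 29 s, and the hand-in gave no verdict.

- **Lever:** I pushed the thumb post with the closed fingers, one click at a time from notch 1 to 5. It rested about 1 to 2 s in the third notch and 2 to 3 s in the fourth. The fourth ran longer because its click came later than I expected. The force readings I took between steps averaged up to about 4 N, with single readings of about 4.2 N, well under 15 N. After I backed off, the post sprang back in line.
- **Button:** I pressed it only after the lever was set. It stopped firmly at about 14 N, roughly 5–6 mm down, and sprang back out when I let go. The collar around it is lower than that, so the stop was the button itself.
- **Last checks:** The pointer measured notch 4.94 in the camera, the same small offset as the 0.96 it read while standing in the first notch, and it sits on the yellow dot. The pot, jar and brush look unmoved in the last picture, which shows only part of the pot; I did not measure them. The robot is clear of everything with no contact force.

No check failed.

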